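# Check-weigh a press weight on the spring scale

## Robot

A 6-joint arm with a two-finger parallel gripper is mounted at the origin on the work surface. World frame = base frame: x ahead of the robot, y to its left, z up, the work surface at z = 0. Lengths are in m, angles in rad, forces in N, time in s.
With the tool pointing down it reaches from about 0.3 to 0.875 m from the base axis. Payload 4.2 kg.
Tool frame: the origin (TCP) lies at the very end of the fingers, on their centre line; the grasp point (between the pads) lies 19 mm behind it; x points along the fingers, y is the direction in which the jaws open and shut, and the axes are right-handed (so a half turn about x gives the same grasp; the last joint's range is limited). The gripper opens to 85 mm and grips with 20 to 120 N. Pads are 22 mm wide; open, the fingers measure 114 mm over their backs; the gripper's body (76 mm by 85 mm) begins 54 mm behind the grasp point. The pads swing forward as they close: fully open they stand 13 mm farther back than shut.
Start: joints at [-1.135, 0.32, 1.565, -0, 1.257, -0.02], TCP at [0.253, -0.516, 0.196] pointing down, gripper open.
Joint ranges: [-3.11, 3.11], [-0.84, 2.01], [0.21, 2.61], [-1.34, 4.49], [0.05, 2.63], [-2.56, 2.56]. Speed limits (rad/s): [2.57, 2.57, 3.14, 3.14, 3.14, 3.14].

## Interface

Orientations are given as a rotation vector (axis times angle).
In Python, from station import bot gives the robot as it stands.
- The arm moves only by the tool apply_moves, never from a script. Its argument "moves" is a list of rows, each an object with "grip": the closure, from -1 (fully open) to 1 (shut); "slide": the shift along the tool's x, y, z in cm, a list of three; "turn": the turn, a rotation vector about the tool's x, y, z in rad, a list of three. A call has 1 to 12 rows; each row shifts and turns the commanded pose from where the row before left it, along the tool's axes as they then stand; what a row does not reach is not made up. A row lasts 1/8 s, in which the tool goes at most 62.5 mm and 10.7 degrees, less where a joint would pass 70% of its speed; a pose out of reach is approached as far as the arm can. A call with a gripper value outside its range is refused whole. The fingers move at their own pace and stop on an object; the grip force is fixed at half the most. Time passes only in rows, so rows that do not move let the fingers close. It gives the time, the measured TCP pose, the force and the opening at its end, in the units of the state.
- bot.get_obs(): the state, without advancing time (a new reading comes with each control period).
- bot.get_image(name): name is "side" or "top"; returns the picture (400x640x3 uint8, red, green, blue); there is no depth.
- bot.camera_info(name): a dict with "fovy" (degrees; the focal length in pixels is half the picture's height over the tangent of half this angle, whatever the lens; pixels are square), "cx", "cy" (the principal point, pixels), "R" (3x3) and "t" (3): a world point X has camera coordinates R X + t. Camera axes: x right, y down, z forward; pixel columns grow to the right and rows downward; lengths in m; the calibration is good to about 2 mm. A picture is of the moment at which its call begins. camera_info takes no time and is no camera call.
- bot.job_done(): hands the job in, once; it reports no verdict.
The state is a dict: "clock": time; "joint_pos": joint angles; "qd": joint speeds; "effort": joint torques, N m; "tool_pos": TCP position; "ee_rot": TCP orientation; "wrist_force": force on the tool from outside, world axes, zero at the start; "moment": the same for the moment, N m; "finger_gap": finger opening in m.
Only numpy, scipy, OpenCV 4.12 (cv2) and the standard library are available. Lean on these libraries where they do the work, as an engineer would, in place of code of your own. Each camera call takes 0.05 s, during which the arm holds its last target.

## Task

Before the brass press weight goes onto the drying book, check its weight: hang it by its bail on the hook of the spring scale, gently so that the scale is not jerked or pushed down near the end of its travel, then let go and let it hang still for reading. Leave the steel weight where it stands.

Things in the scene. Friction and masses are not known exactly. Their poses are not given: they have to be found in the camera images.
- brass_weight: Brass press weight, 0.4 to 0.6 kg. Origin: underside centre, z up. Round base 60 dia, 20 high. Upright bail of 8 bar in the y-z plane: legs at y = +-24, up to z = 66, roof-shaped top, its peak's underside at z = 75; window 40 wide, z = 20 to 75 at mid, to 61 at the legs; the hook passes through it along x, either way. Above the peak a grip 16 (x) by 14 (y), z = 82 to 135, to pinch from above. (mm)
- steel_weight: Grey steel press weight, same shape, size and axes as the brass one; to be left alone. A white jar with a blue lid, 56 mm in diameter and 65 mm high, also stands loose nearby; the three swap places.
- hook_seat (a point): Top of the red hook's lowest spot, where the bail's peak rests; z = 194 empty, sinks with load. x: level, from open tip to column. 8 bar in the x-z plane: level 12 mid, rises to the tip at x = -26 (top 18 above the point) and to an arm (top 14 above) from x = 24 to the column at x = 130 (264 high). Graduated plate y = 24 to 58 beside the column. Base plate 12 high, x -70 to 170, y +-60. Fixed. (mm)
- scale (a joint): Scale reading: how far the hook is pulled down, m; 0 empty, end stop at 0.060. Spring 200 N/m, lightly damped: loaded suddenly it overshoots and bounces for about 1 s. The brass weight at rest reads 0.019 to 0.030.
There are look-alikes about, which are no part of the job. Leave any green look-alike of the brass_weight alone.

How it is judged:
On the way:
1. the brass weight is lifted clear of the table while the scale is still empty (height (world z) of brass_weight above 0.04 m and value of joint scale below 0.006 m), for 0.2 s.
At the end, for the whole second after the job is handed in: The brass weight hangs released on the hook: base centre within 20 mm sideways of the seat and 60 to 90 mm below it, upright within 0.2 rad, scale at 0.014 to 0.036 m, still (under 20 mm/s, 0.4 rad/s); the steel weight within 20 mm of its start (horizontal distance between brass_weight and hook_seat below 0.02 m and z of brass_weight in the frame of hook_seat between -0.09 and -0.06 m and angle between brass_weight's own z axis and vertical below 0.2 rad and value of joint scale between 0.014 and 0.036 m and linear speed of brass_weight below 0.02 m/s and angular speed of brass_weight below 0.4 rad/s and distance of steel_weight from where it was at the start of the episode below 0.02 m); the robot touches nothing.
It fails at once if the scale is jerked or pushed down beyond 0.052 m (value of joint scale above 0.052 m).
It fails at once if the steel weight is moved by more than 20 mm (distance of steel_weight from where it was at the start of the episode above 0.02 m).
It also fails if it takes over 50 s, if anything falls off the work surface, if the arm or the gripper's body presses on something with over 40 N, if the wrist force passes 120 N, or if a joint passes its speed limit or range.

## Working session

There is one attempt and no reset: what is moved stays moved. The work goes in short steps, Python scripts to look and compute and a tool call to move; the robot and the scene stay as the last step left them, time stands still between calls to the robot, and variables do not carry over. Pictures are saved under pics/ and viewed, and the job is handed in when it is done.

Besides the shell and the picture viewer there is one more tool, called by a JSON object that holds its "method" and its "body". apply_moves: Moves the arm, as the interface text tells. Its arguments: {"type":"object","properties":{"moves":{"type":"array","items":{"type":"object","properties":{"grip":{"type":"number"},"slide":{"type":"array","items":{"type":"number"}},"turn":{"type":"array","items":{"type":"number"}}}}}},"required":["moves"]}

```bash
mkdir -p pics; ls; python3 - <<'E'
from station import bot
import cv2
o=bot.get_obs();print(o)
for n in("side","top"):
    print(n,bot.camera_info(n))
    cv2.imwrite(f"pics/{n}0.png",bot.get_image(n)[:,:,::-1])
E
```

```text
pics
{'clock': 0.0, 'joint_pos': array([-1.13500845e+00,  3.20276935e-01,  1.56568802e+00,  3.14870737e-05,
        1.25741360e+00, -2.00100847e-02]), 'qd': array([ 0.0001223 ,  0.00140348, -0.00017624, -0.00179517, -0.00059806,
       -0.00053571]), 'effort': array([ 8.04634437e-04, -4.15508652e+01, -2.34160691e+01, -5.58871989e-05,
        8.09157587e-03, -4.09674641e-06]), 'tool_pos': array([ 0.25287545, -0.51579669,  0.19558743]), 'ee_rot': array([ 1.96858417,  0.45841191, -1.96926996]), 'wrist_force': array([-1.08905801,  0.0931504 ,  0.58389182]), 'moment': array([ 0.01172866, -0.03394153,  0.05315254]), 'finger_gap': 0.08514740974809698}
side {'fovy': 46.36135581935292, 'cx': 315.94198263755555, 'cy': 201.07572676160493, 'R': array([[-0.99102034, -0.13354231, -0.00671802],
       [-0.07037832,  0.56368058, -0.82298912],
       [ 0.11369068, -0.81512616, -0.5680174 ]]), 't': array([0.55204694, 0.14287905, 1.0370772 ])}
top {'fovy': 54.71898845037017, 'cx': 322.8267039023571, 'cy': 196.29638836883086, 'R': array([[-0.04981764, -0.99875608,  0.00211876],
       [-0.97745837,  0.04831932, -0.20552463],
       [ 0.2051666 , -0.01230975, -0.97864965]]), 't': array([0.00547318, 0.57731678, 0.82549137])}
```

View pics/side0.png

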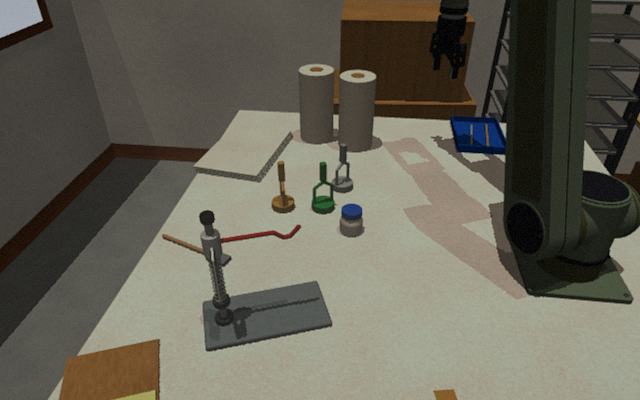

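View pics/top0.png

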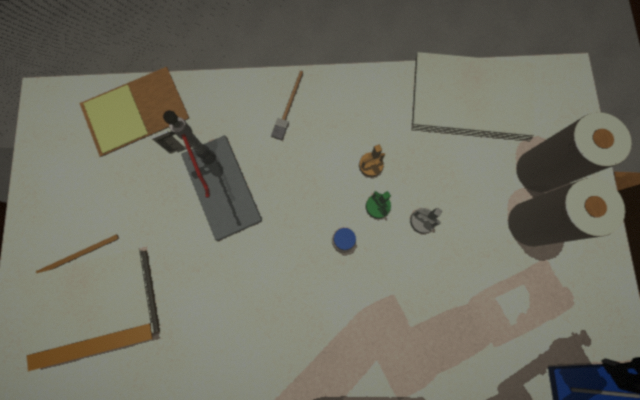

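Candidates in side/top view: the orange-brown brass weight at (283,200)/(372,163), the green look-alike at (322,205)/(378,205), and the grey steel weight at (343,183)/(425,220). I choose the brass one. Next I'll crop in close to check it.

```bash
cat > h.py <<'E'
import numpy as np, cv2
from station import bot
def cam(n):
    c=bot.camera_info(n); f=200/np.tan(np.radians(c['fovy']/2))
    return c['cx'],c['cy'],f,np.array(c['R']),np.array(c['t'])
def proj(n,X):
    cx,cy,f,R,t=cam(n); p=R@np.array(X)+t; return np.array([cx+f*p[0]/p[2],cy+f*p[1]/p[2]])
def ray(n,uv):
    cx,cy,f,R,t=cam(n); d=R.T@np.array([(uv[0]-cx)/f,(uv[1]-cy)/f,1]); return -R.T@t,d/np.linalg.norm(d)
def onz(n,uv,z):
    o,d=ray(n,uv); return o+d*(z-o[2])/d[2]
def tri(a,b):
    o1,d1=ray("side",a);o2,d2=ray("top",b)
    s=np.linalg.lstsq(np.c_[d1,-d2],o2-o1,rcond=None)[0]
    p,q=o1+s[0]*d1,o2+s[1]*d2
    return (p+q)/2,np.linalg.norm(p-q)
E
python3 - <<'E'
import cv2,numpy as np
s=cv2.imread("pics/side0.png");t=cv2.imread("pics/top0.png")
a=cv2.resize(s[150:240,250:370],(800,600),interpolation=cv2.INTER_CUBIC)
b=cv2.resize(t[135:255,320:480],(800,600),interpolation=cv2.INTER_CUBIC)
c=cv2.resize(s[200:350,150:350],(800,600),interpolation=cv2.INTER_CUBIC)
d=cv2.resize(t[100:250,130:330],(800,600),interpolation=cv2.INTER_CUBIC)
for n,i in zip("abcd",(a,b,c,d)): cv2.imwrite(f"pics/crop_{n}.png",i)
E
```

```text
(no output)
```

View pics/crop_a.png

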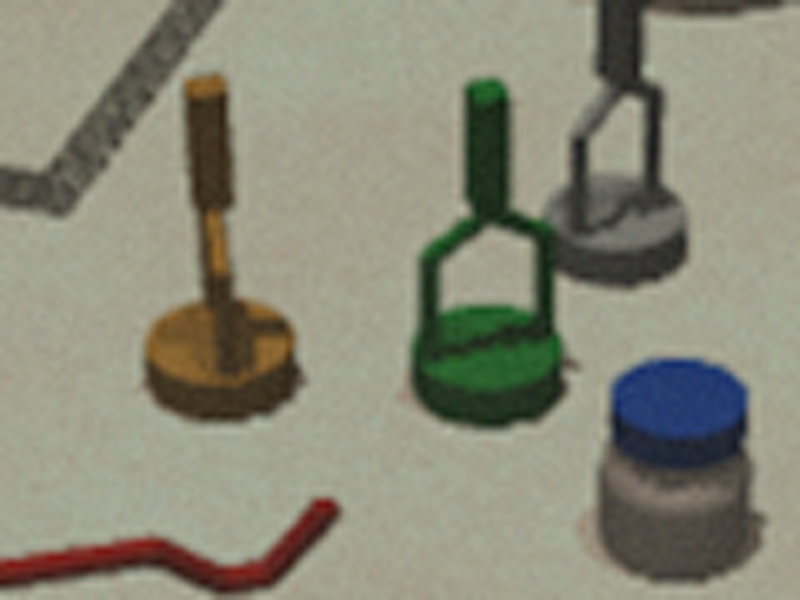

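View pics/crop_b.png

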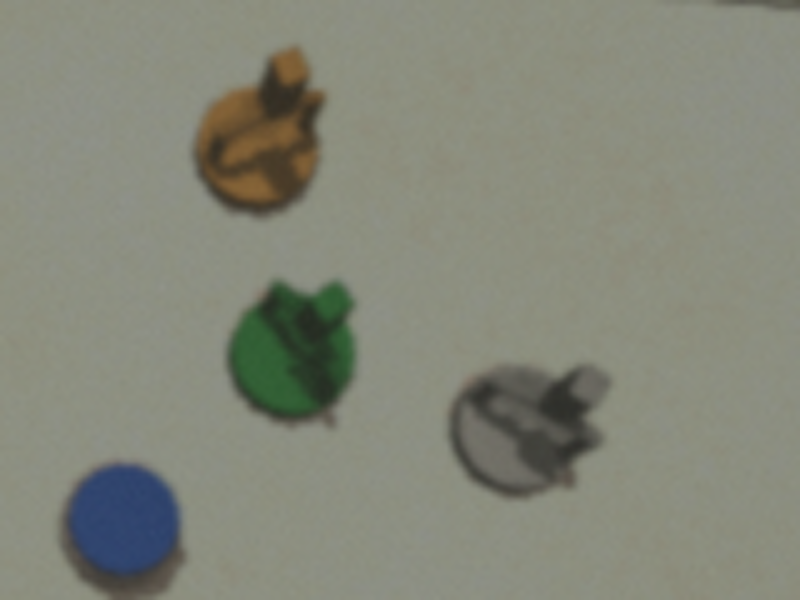

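View pics/crop_c.png

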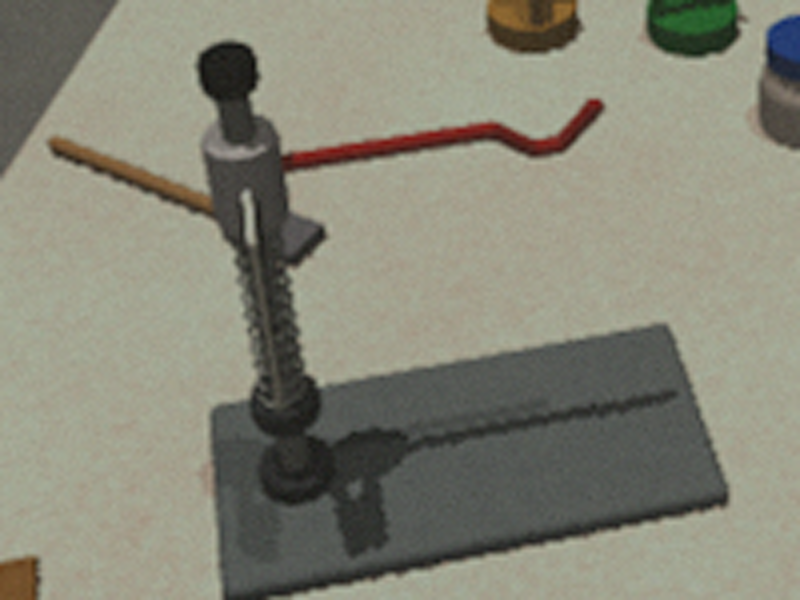

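View pics/crop_d.png

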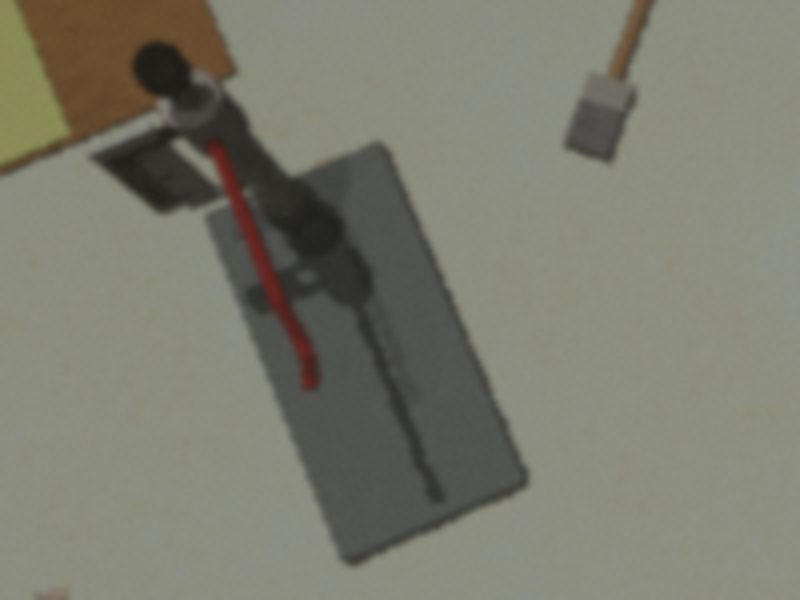

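```bash
python3 - <<'E'
from h import *
np.set_printoptions(precision=4,suppress=True)
A=lambda x,y:((x+.5)/6.667+249.5,(y+.5)/6.667+149.5)
B=lambda x,y:((x+.5)/5+319.5,(y+.5)/5+134.5)
C=lambda x,y:((x+.5)/4+149.5,(y+.5)/4+199.5)
D=lambda x,y:((x+.5)/4+129.5,(y+.5)/4+99.5)
print("griptop",tri(A(207,85),B(290,67)),onz("side",A(207,85),.135),onz("top",B(290,67),.135))
s=cv2.imread("pics/side0.png");t=cv2.imread("pics/top0.png")
print("base",tri(A(221,347),B(258,145)),onz("side",A(221,347),.02),onz("top",B(258,145),.02))
# bail legs top view: lean; bottoms at z=.02
print("griptop steel",onz("top",B(590,382),.135),"green",onz("top",B(336,302),.135))
print("steelbase",onz("top",B(513,428),.02),"greenbase",onz("top",B(292,352),.02),"jar",onz("top",B(123,518),.065))
print("tip",tri(C(598,104),D(310,382)))
print("kink",tri(C(545,150),D(307,350)),tri(C(492,128),D(290,320)))
print("arm end",tri(C(285,162),D(216,143)))
for n,p in (("far+",(380,143)),("tip+",(527,482)),("tip-",(350,563)),("far-",(208,213))): print(n,onz("top",D(*p),.012))
for p in ((665,325),(727,497),(225,598),(213,408)): print("side",onz("side",C(*p),.012))
# red mask
hsv=[cv2.cvtColor(i,cv2.COLOR_BGR2HSV) for i in(s,t)]
for i,h in zip("st",hsv):
    m=((h[...,0]<6)|(h[...,0]>174))&(h[...,1]>150)&(h[...,2]>60)
    ys,xs=np.nonzero(m);k=(xs<320);ys,xs=ys[k],xs[k]
    print(i,len(xs)); 
    for x in range(xs.min(),xs.max()+1,4) if i=="s" else []: print(x,ys[xs==x].mean().round(1),len(ys[xs==x]))
    if i=="t":
        for y in range(ys.min(),ys.max()+1,4): print(y,xs[ys==y].mean().round(1),len(xs[ys==y]))
E
```

```text
griptop (array([ 0.6629, -0.1454,  0.1334]), np.float64(0.002042448498537877)) [ 0.6634 -0.1432  0.135 ] [ 0.6613 -0.1451  0.135 ]
base (array([ 0.6635, -0.1465,  0.0145]), np.float64(0.0020091370017877625)) [ 0.6628 -0.139   0.02  ] [ 0.6609 -0.1456  0.02  ]
griptop steel [ 0.5182 -0.2588  0.135 ] green [ 0.5573 -0.1562  0.135 ]
steelbase [ 0.5159 -0.2557  0.02  ] greenbase [ 0.5576 -0.1541  0.02  ] jar [ 0.4782 -0.0659  0.065 ]
tip (array([0.5588, 0.1978, 0.2089]), np.float64(3.3634546172594764e-05))
kink (array([0.5809, 0.206 , 0.187 ]), np.float64(0.001946516095749137)) (array([0.5981, 0.2111, 0.2   ]), np.float64(0.011848323848398177))
arm end (array([0.6848, 0.2476, 0.203 ]), np.float64(0.002749393305833428))
far+ [0.7544 0.2136 0.012 ]
tip+ [0.5361 0.1256 0.012 ]
tip- [0.4931 0.2307 0.012 ]
far- [0.7138 0.3197 0.012 ]
side [0.5396 0.1301 0.012 ]
side [0.4948 0.241  0.012 ]
side [0.7135 0.3278 0.012 ]
side [0.7571 0.2173 0.012 ]
s 234
221 240.0 1
225 239.0 3
229 239.0 3
233 238.0 3
237 237.0 3
241 237.0 3
245 236.5 4
249 235.5 2
253 235.0 3
257 234.0 3
261 234.0 3
265 233.0 3
269 232.5 4
273 232.0 3
277 233.5 2
281 235.5 2
285 236.0 3
289 236.0 3
293 231.5 4
297 226.5 4
t 140
136 183.5 2
140 185.5 2
144 187.0 3
148 188.5 2
152 190.0 3
156 191.5 2
160 193.0 3
164 195.0 3
168 196.5 2
172 198.0 3
176 199.5 2
180 202.0 1
184 204.5 2
188 205.5 2
192 207.0 1
```

```bash
python3 - <<'E'
import cv2,numpy as np
s=cv2.imread("pics/side0.png");t=cv2.imread("pics/top0.png")
a=cv2.resize(s[155:215,263:303],(400,600),interpolation=cv2.INTER_CUBIC)
b=cv2.resize(t[140:180,355:395],(400,400),interpolation=cv2.INTER_CUBIC)
o=np.zeros((600,800,3),np.uint8);o[:,:400]=a;o[:400,400:]=b
cv2.imwrite("pics/z1.png",cv2.convertScaleAbs(o,alpha=1.5))
E
```

```text
(no output)
```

View pics/z1.png

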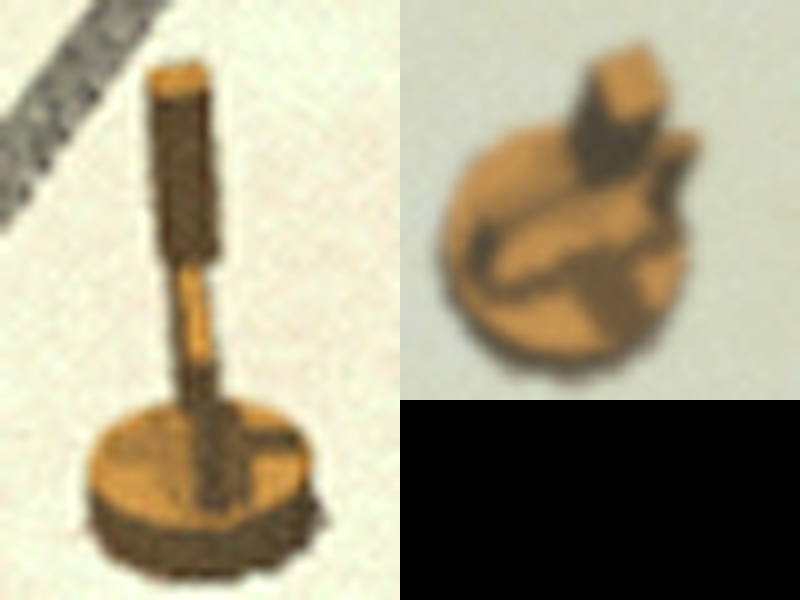

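The crop confirms the brass weight: it is orange-brown, with the grip top at side (281,163) and top (378,148). The bail is nearly edge-on in the side view and its feet are at about top (363,167) and (381,161). Next I'll work out the yaws.

```bash
cat >> h.py <<'E'
from scipy.spatial.transform import Rotation as Ro
def delta(P,yaw):
    """slide (cm) & turn about tool axes to put TCP at P, tool x down, jaw y axis at yaw (mod pi)"""
    o=bot.get_obs();R=Ro.from_rotvec(o['ee_rot']).as_matrix()
    y=R[:,1];cur=np.arctan2(y[1],y[0]);d=(yaw-cur+np.pi/2)%np.pi-np.pi/2
    x=np.array([0,0,-1.]);yy=np.array([np.cos(cur+d),np.sin(cur+d),0]);T=np.c_[x,yy,np.cross(x,yy)]
    print("tcp",o['tool_pos'],"t",o['clock'],"jawyaw deg",np.degrees(cur),"slide cm",(R.T@(np.array(P)-o['tool_pos'])*100).round(2),"turn",Ro.from_matrix(R.T@T).as_rotvec().round(4))
    print("R",R.round(3).tolist(),"f",o['wrist_force'].round(2),"gap",round(o['finger_gap'],4))
E
python3 - <<'E'
from h import *
np.set_printoptions(precision=4,suppress=True)
Z=lambda x,y:((x-400+.5)/10+354.5,(y+.5)/10+139.5)
def ang(a,b,z):
    d=onz("top",Z(*b),z)-onz("top",Z(*a),z); return np.degrees(np.arctan2(d[1],d[0])),np.linalg.norm(d)
print("feet",ang((665,212),(480,275),.02))
print("shadow of bail",ang((640,250),(500,290),.02))
print("grip top edges",ang((640,45),(592,60),.135),ang((665,105),(620,122),.135),ang((665,105),(640,45),.135),ang((620,122),(592,60),.135))
# hook line from top
p=onz("top",(199.5,176),.204);q=onz("top",(184,136),.204);d=q-p
print("arm yaw top",np.degrees(np.arctan2(d[1],d[0])),p)
p2=onz("side",(273,232),.204);q2=onz("side",(225,239),.204);d=q2-p2
print("arm yaw side",np.degrees(np.arctan2(d[1],d[0])),p2)
h=np.array([.928,.373,0])
print("predict seat", onz("side",(287,236.2),.190),onz("top",(205.3,187),.190))
delta([.662,-.145,.20],np.radians(108))
E
```

```text
feet (np.float64(106.51112354517241), np.float64(0.04830590136048008))
shadow of bail (np.float64(103.58130087546222), np.float64(0.03584934690950118))
grip top edges (np.float64(105.20688056878595), np.float64(0.01097687045546352)) (np.float64(108.53761428937165), np.float64(0.01049782904991716)) (np.float64(17.286742160409673), np.float64(0.014427336383170175)) (np.float64(19.091277630596387), np.float64(0.015062352575084557))
arm yaw top 20.91445084558194 [0.5984 0.2144 0.204 ]
arm yaw side 20.6148831591135 [0.6022 0.2152 0.204 ]
predict seat [0.5796 0.2066 0.19  ] [0.5795 0.2071 0.19  ]
tcp [ 0.2529 -0.5159  0.1957] t 0.1 jawyaw deg -63.88421050921277 slide cm [ -0.41 -15.29 -53.06] turn [0.1416 0.0001 0.0016]
R [[-0.001, 0.44, -0.898], [0.001, -0.898, -0.44], [-1.0, -0.002, -0.0]] f [-0.69 -0.35  0.01] gap 0.0855
```

{"method": "apply_moves", "body": {"moves": [{"grip":-1,"slide":[0,-3.65,-4.5]},{"grip":-1,"slide":[0,-3.65,-4.5]},{"grip":-1,"slide":[0,-3.65,-4.5]},{"grip":-1,"slide":[0,-3.65,-4.5]},{"grip":-1,"slide":[0,-3.65,-4.5]},{"grip":-1,"slide":[0,-3.65,-4.5]},{"grip":-1,"turn":[0.08,0,0]},{"grip":-1,"turn":[0.08,0,0]},{"grip":-1}]}}

```text
invalid input at $.moves[0]: expected keys grip, slide, turn
```

```bash
python3 - <<'E'
from h import *
delta([.662,-.145,.20],np.radians(107))
E
```

```text
tcp [ 0.25288975 -0.51586915  0.19568384] t 0.1 jawyaw deg -63.88421050921277 slide cm [ -0.41 -15.29 -53.06] turn [1.591e-01 1.000e-04 1.600e-03]
R [[-0.001, 0.44, -0.898], [0.001, -0.898, -0.44], [-1.0, -0.002, -0.0]] f [-0.69 -0.35  0.01] gap 0.0855
```

{"method": "apply_moves", "body": {"moves": [{"grip":-1,"slide":[0,-3.65,-4.5],"turn":[0,0,0]},{"grip":-1,"slide":[0,-3.65,-4.5],"turn":[0,0,0]},{"grip":-1,"slide":[0,-3.65,-4.5],"turn":[0,0,0]},{"grip":-1,"slide":[0,-3.65,-4.5],"turn":[0,0,0]},{"grip":-1,"slide":[0,-3.65,-4.5],"turn":[0,0,0]},{"grip":-1,"slide":[0,-3.65,-4.5],"turn":[0,0,0]},{"grip":-1,"slide":[0,0,0],"turn":[0.08,0,0]},{"grip":-1,"slide":[0,0,0],"turn":[0.08,0,0]},{"grip":-1,"slide":[0,0,0],"turn":[0,0,0]}]}}

```text
clock: 1.23
tool_pos: [0.399, -0.2005, 0.1961]
ee_rot: [2.061, 0.309, -2.062]
wrist_force: [-0.8, 0.1, 0.1]
finger_gap: 0.085
```

```bash
python3 - <<'E'
from h import *
delta([.662,-.145,.20],np.radians(107))
E
```

```text
tcp [ 0.39897627 -0.20048398  0.19614317] t 1.225 jawyaw deg -72.96910146410818 slide cm [ -0.4    2.4  -26.77] turn [0.0005 0.0005 0.0004]
R [[-0.001, 0.293, -0.956], [0.0, -0.956, -0.293], [-1.0, -0.0, 0.001]] f [-0.83  0.08  0.07] gap 0.085
```

{"method": "apply_moves", "body": {"moves": [{"grip":-1,"slide":[0,0.48,-5.35],"turn":[0,0,0]},{"grip":-1,"slide":[0,0.48,-5.35],"turn":[0,0,0]},{"grip":-1,"slide":[0,0.48,-5.35],"turn":[0,0,0]},{"grip":-1,"slide":[0,0.48,-5.35],"turn":[0,0,0]},{"grip":-1,"slide":[0,0.48,-5.35],"turn":[0,0,0]},{"grip":-1,"slide":[0,0,0],"turn":[0,0,0]},{"grip":-1,"slide":[2,0,0],"turn":[0,0,0]},{"grip":-1,"slide":[2,0,0],"turn":[0,0,0]},{"grip":-1,"slide":[0,0,0],"turn":[0,0,0]}]}}

```text
clock: 2.35
tool_pos: [0.6598, -0.1461, 0.1547]
ee_rot: [2.058, 0.309, -2.068]
wrist_force: [0.7, 0.0, 0.3]
finger_gap: 0.0855
```

```bash
python3 - <<'E'
from h import *
delta([.662,-.145,.096],np.radians(107))
s=bot.get_image("side");t=bot.get_image("top")
a=cv2.resize(s[80:230,230:350],(480,600),interpolation=cv2.INTER_CUBIC)
b=cv2.resize(t[100:220,330:430],(320,384),interpolation=cv2.INTER_CUBIC)
o=np.zeros((600,800,3),np.uint8);o[:,:480]=a;o[:384,480:]=b
cv2.imwrite("pics/g1.png",cv2.convertScaleAbs(o[:,:,::-1],alpha=1.5))
E
```

```text
tcp [ 0.65984491 -0.1461107   0.15467715] t 2.35 jawyaw deg -73.05724152792587 slide cm [ 5.87 -0.03 -0.26] turn [-0.001   0.0042  0.0022]
R [[-0.005, 0.291, -0.957], [0.001, -0.957, -0.291], [-1.0, -0.002, 0.004]] f [0.72 0.04 0.3 ] gap 0.0855
```

View pics/g1.png

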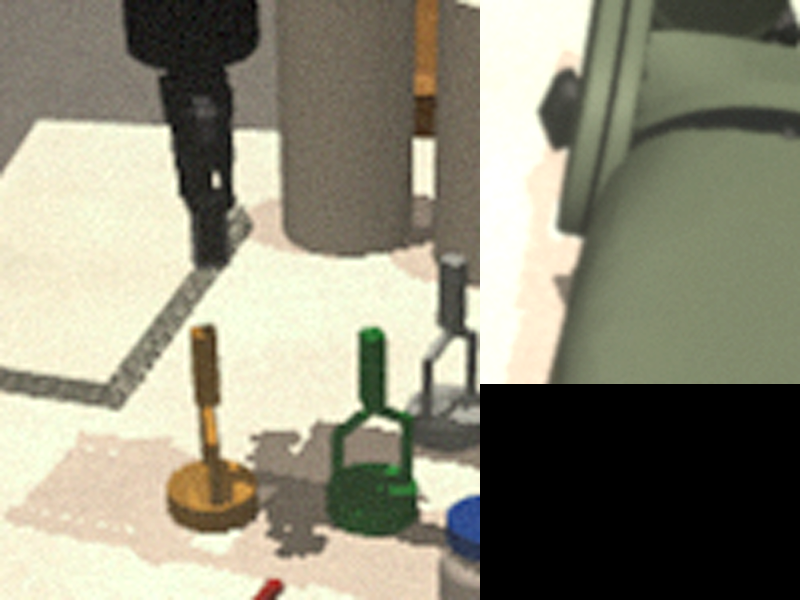

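```bash
python3 - <<'E'
from h import *
p=bot.get_obs()['tool_pos'];print(proj("side",p))
for s in(-1,1): print(proj("side",p+s*.0425*np.array([.291,-.957,0])+[0,0,.013]))
print(onz("side",(281,162.3),.135),onz("top",(378,148.4),.135))
E
```

```text
[281.12134319 153.87926968]
[282.65389462 157.63970699]
[279.16990377 141.19957089]
[ 0.66246913 -0.14341636  0.135     ] [ 0.66034156 -0.14589271  0.135     ]
```

```bash
python3 - <<'E'
from h import *
s=cv2.imread("pics/side0.png")
P=np.array([.2529,-.5158,.1956]);j=np.array([.44,-.898,0])
def mark(im,p,c): u=proj("side",p);print(u.round(1));cv2.circle(im,(int(round((u[0]-X)*k)),int(round((u[1]-Y)*k))),4,c,1)
X,Y,k=410,0,6
a=cv2.resize(s[0:100,410:500],None,fx=k,fy=k,interpolation=cv2.INTER_CUBIC);a=cv2.convertScaleAbs(a,alpha=1.8)
mark(a,P,(0,0,255))
for q in(-1,1): mark(a,P+q*.0425*j+[0,0,.013],(0,255,0))
s2=bot.get_image("side")[:,:,::-1].copy();P=bot.get_obs()['tool_pos'];j=np.array([.291,-.957,0])
X,Y,k=240,80,5
b=cv2.resize(s2[80:200,240:320],(400,600),interpolation=cv2.INTER_CUBIC);b=cv2.convertScaleAbs(b,alpha=2.5)
mark(b,P,(0,0,255))
for q in(-1,1): mark(b,P+q*.0425*j+[0,0,.013],(0,255,0))
o=np.zeros((600,800,3),np.uint8);o[:,:400]=a[:600,:400];o[:,400:]=b;cv2.imwrite("pics/g2.png",o)
E
```

```text
[441.3  90.1]
[449.8  91. ]
[434.4  81. ]
[280.9 153.7]
[282.5 157.4]
[279. 141.]
```

View pics/g2.png

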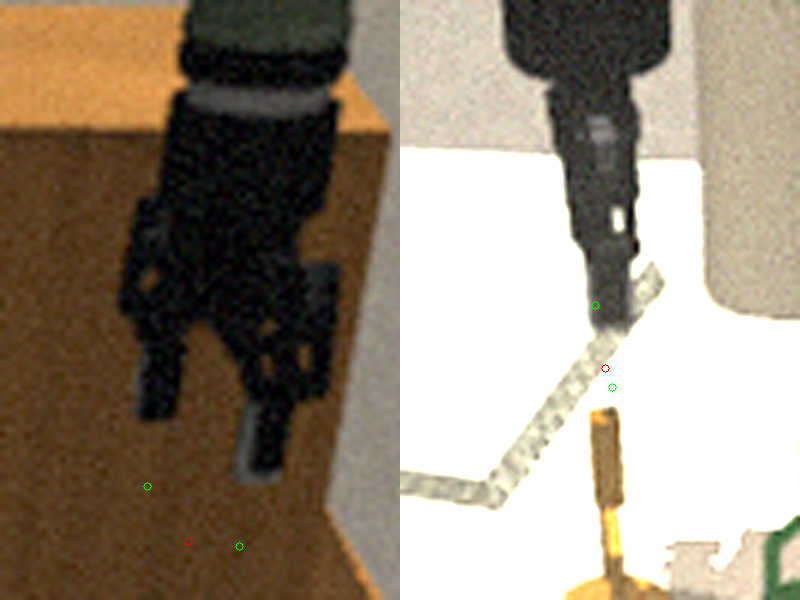

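```bash
python3 - <<'E'
from h import *
s=cv2.imread("pics/top0.png")
P=np.array([.2529,-.5158,.1956]);j=np.array([.44,-.898,0])
X,Y,k=540,320,8
a=cv2.convertScaleAbs(cv2.resize(s[320:400,540:640],None,fx=k,fy=k,interpolation=cv2.INTER_CUBIC),alpha=2.2)
def mark(im,p,c): u=proj("top",p);print(u.round(1));cv2.circle(im,(int(round((u[0]-X)*k)),int(round((u[1]-Y)*k))),4,c,1)
mark(a,P,(0,0,255))
for q in(-1,1): mark(a,P+q*.0425*j+[0,0,.013],(0,255,0));mark(a,P+q*.0425*j+[0,0,.043],(255,255,0))
cv2.imwrite("pics/g3.png",a[:600])
E
```

```text
[606.7 344.2]
[592.6 358. ]
[604.9 361.6]
[631.2 333.2]
[645.1 335.7]
```

View pics/g3.png

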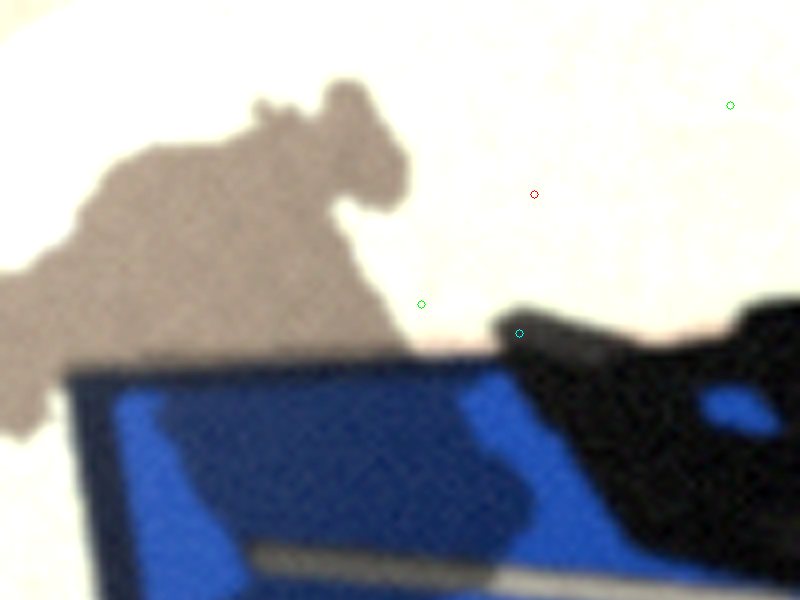

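Both views agree that the open fingertips sit about 43 mm above the reported TCP height, where I expected 13 mm. The error is in z only. I'll descend in steps and check by eye.

{"method": "apply_moves", "body": {"moves": [{"grip":-1,"slide":[2,0,-0.2],"turn":[0,0.004,0.002]},{"grip":-1,"slide":[2,0,0],"turn":[0,0,0]},{"grip":-1,"slide":[2,0,0],"turn":[0,0,0]},{"grip":-1,"slide":[0,0,0],"turn":[0,0,0]}]}}

```text
clock: 3.0
tool_pos: [0.6634, -0.1453, 0.0959]
ee_rot: [2.065, 0.306, -2.059]
wrist_force: [0.2, -0.2, -0.6]
finger_gap: 0.0852
```

```bash
python3 - <<'E'
from h import *
print(tri((453.7,79.7),(603.5,361)), "expected near", np.array([.2529,-.5158,.1956])-.0425*np.array([.44,-.898,0]))
delta([.662,-.145,.067],np.radians(107))
s2=bot.get_image("side")[:,:,::-1].copy();P=bot.get_obs()['tool_pos'];j=np.array([.291,-.957,0])
X,Y,k=240,110,6
b=cv2.convertScaleAbs(cv2.resize(s2[110:210,240:320],None,fx=k,fy=k,interpolation=cv2.INTER_CUBIC),alpha=2)
for p,c in((P,(0,0,255)),(P-.0425*j+[0,0,.043],(0,255,0)),(P+.0425*j+[0,0,.043],(0,255,0))):
    u=proj("side",p);print(u);cv2.circle(b,(int((u[0]-X)*k),int((u[1]-Y)*k)),4,c,1)
cv2.imwrite("pics/g4.png",b)
E
```

```text
(array([ 0.23284487, -0.47218043,  0.24360972]), np.float64(0.007056290160239056)) expected near [ 0.2342   -0.477635  0.1956  ]
tcp [ 0.6633693  -0.14527073  0.09592311] t 3.0 jawyaw deg -73.05220242424662 slide cm [ 2.89 -0.07  0.13] turn [-0.0009 -0.0023 -0.0012]
R [[0.003, 0.292, -0.957], [-0.0, -0.957, -0.292], [-1.0, 0.001, -0.002]] f [ 0.17 -0.16 -0.61] gap 0.0852
[281.19691824 174.95212888]
[282.09521392 168.72557383]
[278.69251232 151.86939397]
```

View pics/g4.png

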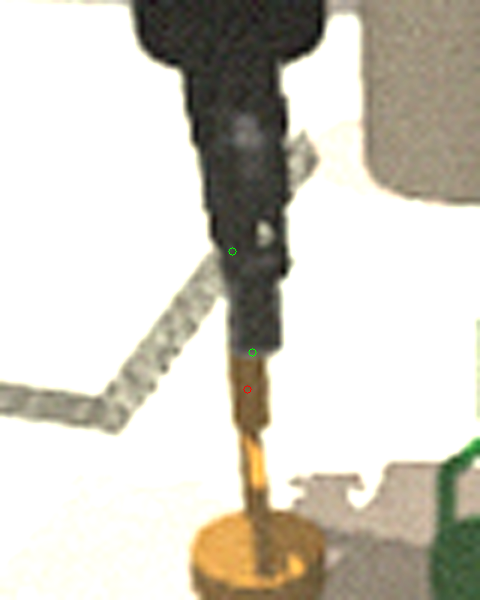

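The near fingertip is at side (282,169), exactly at TCP + 43 mm, so the offset is confirmed. I'll go down to a reported 0.067 and close.

{"method": "apply_moves", "body": {"moves": [{"grip":-1,"slide":[1.45,0,0],"turn":[0,0,0]},{"grip":-1,"slide":[1.45,0,0],"turn":[0,0,0]},{"grip":-1,"slide":[0,0,0],"turn":[0,0,0]},{"grip":1,"slide":[0,0,0],"turn":[0,0,0]},{"grip":1,"slide":[0,0,0],"turn":[0,0,0]},{"grip":1,"slide":[0,0,0],"turn":[0,0,0]},{"grip":1,"slide":[0,0,0],"turn":[0,0,0]},{"grip":1,"slide":[0,0,0],"turn":[0,0,0]},{"grip":1,"slide":[0,0,0],"turn":[0,0,0]}]}}

```text
clock: 4.18
tool_pos: [0.6645, -0.1455, 0.0678]
ee_rot: [2.067, 0.305, -2.056]
wrist_force: [0.0, -1.6, 1.2]
finger_gap: 0.0129
```

```bash
python3 - <<'E'
from h import *
delta([.662,-.145,.067],np.radians(107))
s2=bot.get_image("side")[:,:,::-1].copy()
b=cv2.convertScaleAbs(cv2.resize(s2[120:220,240:340],None,fx=6,fy=6,interpolation=cv2.INTER_CUBIC),alpha=2)
cv2.imwrite("pics/g5.png",b)
E
```

```text
tcp [ 0.66454988 -0.1455196   0.06782237] t 4.175 jawyaw deg -73.05669009260394 slide cm [ 0.08 -0.12  0.23] turn [-0.001  -0.0047 -0.0027]
R [[0.005, 0.291, -0.957], [-0.001, -0.957, -0.291], [-1.0, 0.003, -0.005]] f [ 0.02 -1.56  1.25] gap 0.0129
```

View pics/g5.png

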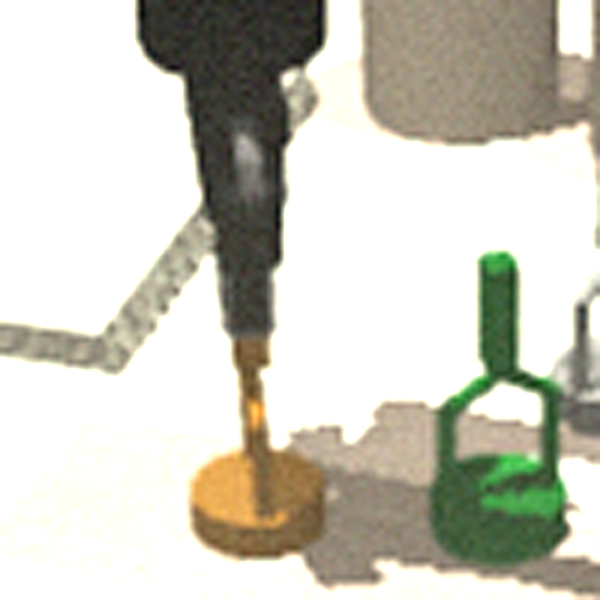

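Gripped, with a gap of 13 mm on the 14 mm grip. Now lifting.

{"method": "apply_moves", "body": {"moves": [{"grip":1,"slide":[-1,0,0],"turn":[0,0,0]},{"grip":1,"slide":[-2,0,0],"turn":[0,0,0]},{"grip":1,"slide":[-2,0,0],"turn":[0,0,0]},{"grip":1,"slide":[-2.2,0,0],"turn":[0,0,0]},{"grip":1,"slide":[-2,0,0],"turn":[0,0,0]},{"grip":1,"slide":[0,0,0],"turn":[0,0,0]},{"grip":1,"slide":[0,0,0],"turn":[0,0,0]}]}}

```text
clock: 5.1
tool_pos: [0.6629, -0.1449, 0.1579]
ee_rot: [2.064, 0.307, -2.061]
wrist_force: [0.2, 0.2, -5.0]
finger_gap: 0.0129
```

```bash
python3 - <<'E'
from h import *
delta([.506,.177,.221],np.radians(111))
E
```

```text
tcp [ 0.66285758 -0.14486205  0.15792268] t 5.1 jawyaw deg -73.04888656685318 slide cm [ -6.33 -35.36   5.61] turn [-0.0707 -0.0015 -0.0005]
R [[0.002, 0.292, -0.957], [-0.0, -0.957, -0.292], [-1.0, 0.0, -0.001]] f [ 0.23  0.2  -5.02] gap 0.0129
```

{"method": "apply_moves", "body": {"moves": [{"grip":1,"slide":[-2,0,0],"turn":[0,0,0]},{"grip":1,"slide":[-2.15,0,0],"turn":[0,0,0]},{"grip":1,"slide":[-2.15,0,0],"turn":[0,0,0]},{"grip":1,"slide":[0,-2,0.3],"turn":[0,0,0]},{"grip":1,"slide":[0,-4.4,0.7],"turn":[0,0,0]},{"grip":1,"slide":[0,-4.5,0.7],"turn":[0,0,0]},{"grip":1,"slide":[0,-4.5,0.7],"turn":[0,0,0]},{"grip":1,"slide":[0,-4.5,0.7],"turn":[0,0,0]},{"grip":1,"slide":[0,-4.5,0.7],"turn":[0,0,0]},{"grip":1,"slide":[0,-4.5,0.7],"turn":[0,0,0]},{"grip":1,"slide":[0,-4.4,0.7],"turn":[0,0,0]},{"grip":1,"slide":[0,-2,0.4],"turn":[0,0,0]}]}}

```text
clock: 6.6
tool_pos: [0.5038, 0.1782, 0.2197]
ee_rot: [2.06, 0.309, -2.06]
wrist_force: [0.2, -0.6, -5.2]
finger_gap: 0.0132
```

{"method": "apply_moves", "body": {"moves": [{"grip":1,"slide":[0,0,0],"turn":[-0.035,0,0]},{"grip":1,"slide":[0,0,0],"turn":[-0.035,0,0]},{"grip":1,"slide":[0,0,0],"turn":[0,0,0]}]}}

```text
clock: 6.98
tool_pos: [0.5074, 0.1753, 0.2212]
ee_rot: [2.026, 0.371, -2.018]
wrist_force: [0.2, -1.1, -4.5]
finger_gap: 0.013
```

```bash
python3 - <<'E'
from h import *
delta([.582,.2065,.221],np.radians(111))
s=bot.get_image("side")[:,:,::-1];t=bot.get_image("top")[:,:,::-1]
a=cv2.resize(s[150:290,200:340],(560,560),interpolation=cv2.INTER_CUBIC)
cv2.imwrite("pics/k1.png",cv2.convertScaleAbs(a,alpha=1.6))
cv2.imwrite("pics/k1t.png",cv2.convertScaleAbs(t,alpha=1.6))
E
```

```text
tcp [0.5074041  0.17525339 0.22116813] t 6.975 jawyaw deg -69.10116315706351 slide cm [ 0.04 -0.26 -8.08] turn [-0.0018 -0.0034 -0.0028]
R [[0.004, 0.357, -0.934], [-0.001, -0.934, -0.357], [-1.0, 0.003, -0.003]] f [ 0.15 -1.15 -4.53] gap 0.013
```

View pics/k1.png

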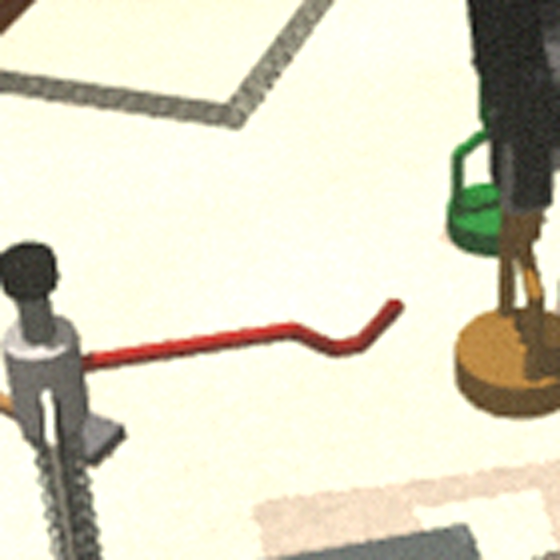

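View pics/k1t.png

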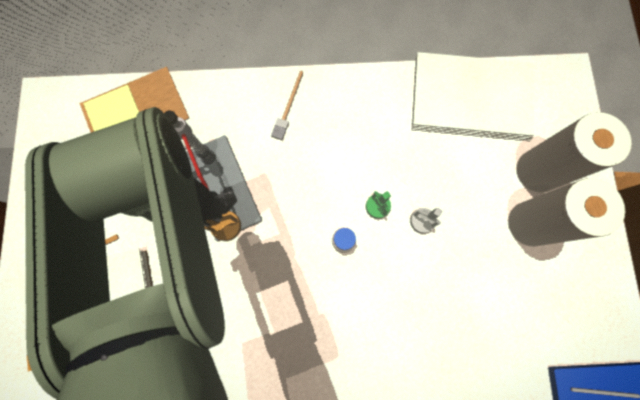

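```bash
python3 - <<'E'
from h import *
np.set_printoptions(precision=4,suppress=True)
s=bot.get_image("side");X,Y,k=290,190,6
b=cv2.convertScaleAbs(cv2.resize(s[190:270,290:370,::-1],None,fx=k,fy=k,interpolation=cv2.INTER_CUBIC),alpha=1.8)
P=bot.get_obs()['tool_pos'];c=P+[-.001,0,-.068+.02]
th=np.linspace(0,2*np.pi,24)
for a in th:
    u=proj("side",c+.03*np.array([np.cos(a),np.sin(a),0]));cv2.circle(b,(int((u[0]-X+.5)*k),int((u[1]-Y+.5)*k)),2,(0,255,0),-1)
print(proj("side",c),proj("top",c))
hsv=cv2.cvtColor(s,cv2.COLOR_RGB2HSV);m=((hsv[...,0]>8)&(hsv[...,0]<22)&(hsv[...,1]>110))
m[:, :300]=0;m[:215]=0;m[270:]=0;m[:,375:]=0
ys,xs=np.nonzero(m);print(xs.min(),xs.max(),ys.min(),ys.max())
cv2.imwrite("pics/k2.png",b)
E
```

```text
[329.944  235.8328] [223.5144 224.4403]
314 345 215 253
```

View pics/k2.png

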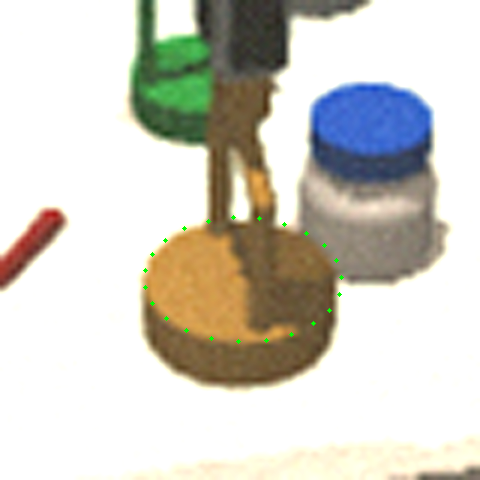

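The predicted base rim matches the picture within about 1 px. I'll slide 4 cm toward the hook and look at the alignment.

{"method": "apply_moves", "body": {"moves": [{"grip":1,"slide":[0,-0.3,-1],"turn":[0,-0.003,-0.003]},{"grip":1,"slide":[0,0,-1.5],"turn":[0,0,0]},{"grip":1,"slide":[0,0,-1.5],"turn":[0,0,0]},{"grip":1,"slide":[0,0,0],"turn":[0,0,0]},{"grip":1,"slide":[0,0,0],"turn":[0,0,0]}]}}

```text
clock: 7.75
tool_pos: [0.5431, 0.1933, 0.2211]
ee_rot: [2.021, 0.375, -2.023]
wrist_force: [0.3, 0.9, -4.6]
finger_gap: 0.013
```

```bash
cat > look.py <<'E'
from h import *
import sys
np.set_printoptions(precision=4,suppress=True)
delta([.582,.207,.221],np.radians(111))
s=bot.get_image("side")[:,:,::-1];t=bot.get_image("top")[:,:,::-1]
o=np.zeros((560,800,3),np.uint8)
a=cv2.resize(s[180:280,255:345],(504,560),interpolation=cv2.INTER_CUBIC);b=cv2.resize(t[150:250,170:270],(296,296),interpolation=cv2.INTER_CUBIC)
o[:,:504]=a;o[:296,504:]=b
cv2.imwrite(f"pics/{sys.argv[1]}.png",cv2.convertScaleAbs(o,alpha=1.8))
E
python3 look.py k3
```

```text
tcp [0.5431 0.1933 0.2211] t 7.75 jawyaw deg -69.03414063875914 slide cm [ 0.01  0.11 -4.12] turn [-0.0006  0.0004  0.0006]
R [[-0.001, 0.358, -0.934], [0.0, -0.934, -0.358], [-1.0, -0.001, 0.0]] f [ 0.34  0.92 -4.6 ] gap 0.013
```

View pics/k3.png

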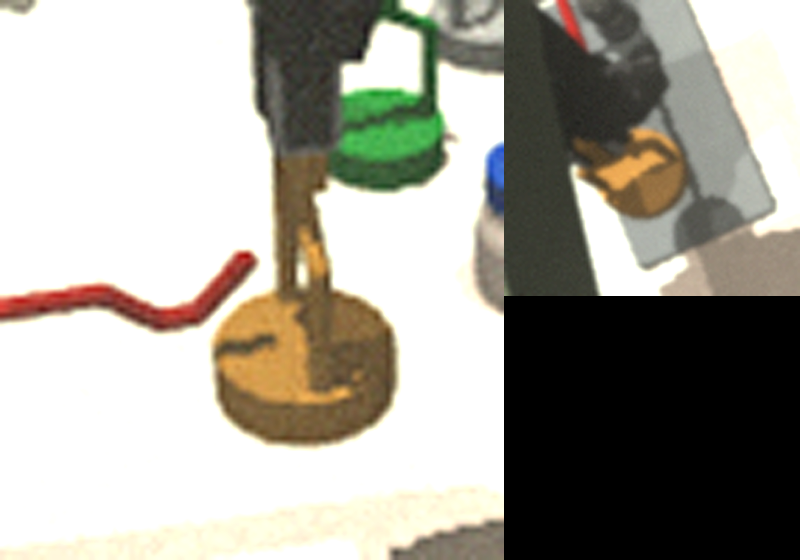

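{"method": "apply_moves", "body": {"moves": [{"grip":1,"slide":[0,0.1,-0.8],"turn":[0,0,0]},{"grip":1,"slide":[0,0,-0.8],"turn":[0,0,0]},{"grip":1,"slide":[0,0,-0.8],"turn":[0,0,0]},{"grip":1,"slide":[0,0,0],"turn":[0,0,0]}]}}

```text
clock: 8.35
tool_pos: [0.5668, 0.2012, 0.2213]
ee_rot: [2.023, 0.375, -2.021]
wrist_force: [-0.4, 0.2, -4.2]
finger_gap: 0.0132
```

```bash
python3 look.py k4
```

```text
tcp [0.5668 0.2012 0.2213] t 8.35 jawyaw deg -69.03917062527223 slide cm [ 0.03  0.   -1.62] turn [-0.0007 -0.0008  0.0007]
R [[0.001, 0.358, -0.934], [0.001, -0.934, -0.358], [-1.0, -0.001, -0.001]] f [-0.42  0.24 -4.23] gap 0.0132
```

View pics/k4.png

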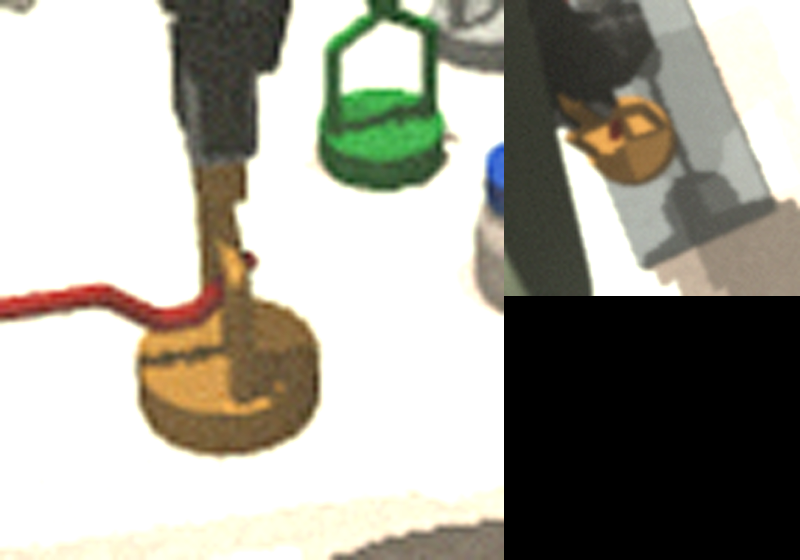

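The hook tip is through the window: it shows beyond the bail at crop (250,260), and in the top crop at (615,130). Next I'll go on to the seat and lower to just above contact.

{"method": "apply_moves", "body": {"moves": [{"grip":1,"slide":[0,0,-0.8],"turn":[0,0,0]},{"grip":1,"slide":[0,0,-0.8],"turn":[0,0,0]},{"grip":1,"slide":[0,0,0],"turn":[0,0,0]},{"grip":1,"slide":[0.8,0,0],"turn":[0,0,0]},{"grip":1,"slide":[0.8,0,0],"turn":[0,0,0]},{"grip":1,"slide":[0.8,0,0],"turn":[0,0,0]},{"grip":1,"slide":[0,0,0],"turn":[0,0,0]}]}}

```text
clock: 9.32
tool_pos: [0.5804, 0.2065, 0.1964]
ee_rot: [2.02, 0.374, -2.024]
wrist_force: [-0.6, -0.3, -4.6]
finger_gap: 0.0131
```

```bash
python3 look.py k5
```

```text
tcp [0.5804 0.2065 0.1964] t 9.325 jawyaw deg -69.04175066049368 slide cm [-2.46  0.01 -0.17] turn [-0.0007  0.0015  0.0007]
R [[-0.002, 0.358, -0.934], [0.0, -0.934, -0.358], [-1.0, -0.001, 0.002]] f [-0.57 -0.3  -4.63] gap 0.0131
```

View pics/k5.png

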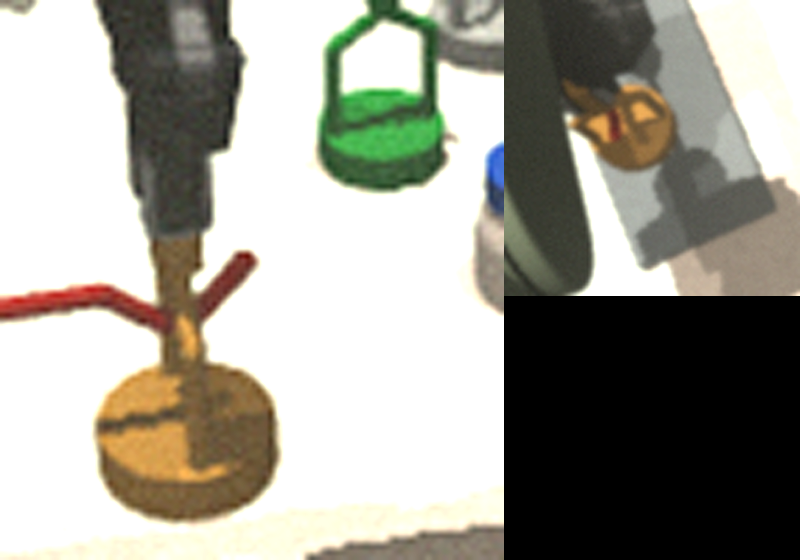

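{"method": "apply_moves", "body": {"moves": [{"grip":1,"slide":[0.3,0,-0.2],"turn":[0,0,0]},{"grip":1,"slide":[0.3,0,0],"turn":[0,0,0]},{"grip":1,"slide":[0.3,0,0],"turn":[0,0,0]},{"grip":1,"slide":[0.3,0,0],"turn":[0,0,0]},{"grip":1,"slide":[0.3,0,0],"turn":[0,0,0]},{"grip":1,"slide":[0,0,0],"turn":[0,0,0]},{"grip":1,"slide":[0,0,0],"turn":[0,0,0]}]}}

```text
clock: 10.3
tool_pos: [0.5829, 0.2074, 0.1827]
ee_rot: [2.023, 0.375, -2.021]
wrist_force: [-1.1, -0.4, -2.6]
finger_gap: 0.0133
```

```bash
python3 look.py k6
```

```text
tcp [0.5829 0.2074 0.1827] t 10.3 jawyaw deg -69.04235990287677 slide cm [-3.83  0.    0.1 ] turn [-0.0007 -0.0008  0.0007]
R [[0.001, 0.358, -0.934], [0.001, -0.934, -0.358], [-1.0, -0.001, -0.001]] f [-1.09 -0.41 -2.65] gap 0.0133
```

View pics/k6.png

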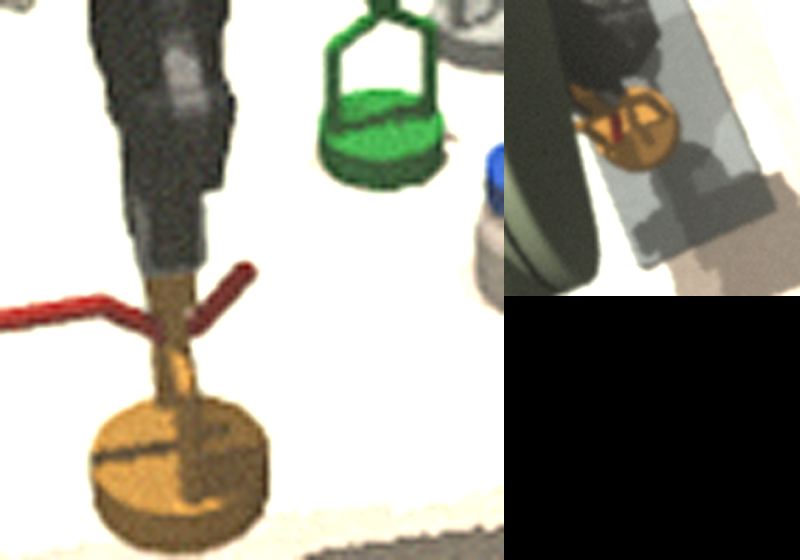

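The hook has begun to sink: its tip moved from crop row 260 to 271, about 5 mm. The wrist load has fallen. I'll continue slowly.

{"method": "apply_moves", "body": {"moves": [{"grip":1,"slide":[0.3,0,0],"turn":[0,0,0]},{"grip":1,"slide":[0.3,0,0],"turn":[0,0,0]},{"grip":1,"slide":[0.3,0,0],"turn":[0,0,0]},{"grip":1,"slide":[0.3,0,0],"turn":[0,0,0]},{"grip":1,"slide":[0.2,0,0],"turn":[0,0,0]},{"grip":1,"slide":[0.2,0,0],"turn":[0,0,0]},{"grip":1,"slide":[0,0,0],"turn":[0,0,0]},{"grip":1,"slide":[0,0,0],"turn":[0,0,0]}]}}

```text
clock: 11.4
tool_pos: [0.5831, 0.2075, 0.1668]
ee_rot: [2.023, 0.375, -2.021]
wrist_force: [0.2, 1.2, -0.4]
finger_gap: 0.0134
```

```bash
python3 look.py k7
```

```text
tcp [0.5831 0.2075 0.1668] t 11.4 jawyaw deg -69.04324414078874 slide cm [-5.42  0.    0.11] turn [-0.0008 -0.0013  0.0007]
R [[0.001, 0.358, -0.934], [0.001, -0.934, -0.358], [-1.0, -0.001, -0.001]] f [ 0.24  1.2  -0.43] gap 0.0134
```

View pics/k7.png

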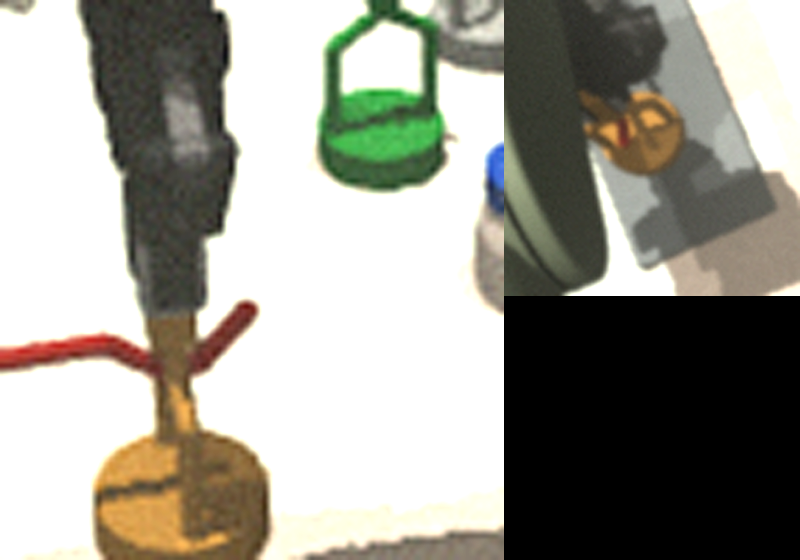

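{"method": "apply_moves", "body": {"moves": [{"grip":1,"slide":[0.2,0,0],"turn":[0,0,0]},{"grip":1,"slide":[0,0,0],"turn":[0,0,0]},{"grip":1,"slide":[0,0,0],"turn":[0,0,0]}]}}

```text
clock: 11.88
tool_pos: [0.5831, 0.2075, 0.1647]
ee_rot: [2.023, 0.375, -2.021]
wrist_force: [0.7, 0.6, 0.8]
finger_gap: 0.0128
```

{"method": "apply_moves", "body": {"moves": [{"grip":1,"slide":[0,0,0],"turn":[0,0,0]}]}}

```text
clock: 12.0
tool_pos: [0.5831, 0.2075, 0.1646]
ee_rot: [2.023, 0.375, -2.021]
wrist_force: [0.4, 0.6, -1.0]
finger_gap: 0.0132
```

{"method": "apply_moves", "body": {"moves": [{"grip":1,"slide":[0,0,0],"turn":[0,0,0]}]}}

```text
clock: 12.12
tool_pos: [0.5831, 0.2075, 0.1646]
ee_rot: [2.023, 0.375, -2.021]
wrist_force: [0.7, 0.8, -0.8]
finger_gap: 0.0132
```

{"method": "apply_moves", "body": {"moves": [{"grip":1,"slide":[0,0,0],"turn":[0,0,0]}]}}

```text
clock: 12.25
tool_pos: [0.5831, 0.2075, 0.1646]
ee_rot: [2.023, 0.375, -2.021]
wrist_force: [0.4, 0.9, -0.3]
finger_gap: 0.0132
```

The wrist force is about zero (mean −0.3 N), so the spring carries the weight. Releasing gently.

{"method": "apply_moves", "body": {"moves": [{"grip":0.5,"slide":[0,0,0],"turn":[0,0,0]},{"grip":0.4,"slide":[0,0,0],"turn":[0,0,0]},{"grip":0.2,"slide":[0,0,0],"turn":[0,0,0]},{"grip":0.0,"slide":[0,0,0],"turn":[0,0,0]},{"grip":0.0,"slide":[0,0,0],"turn":[0,0,0]},{"grip":0.0,"slide":[0,0,0],"turn":[0,0,0]},{"grip":0.0,"slide":[0,0,0],"turn":[0,0,0]},{"grip":0.0,"slide":[0,0,0],"turn":[0,0,0]}]}}

```text
clock: 13.25
tool_pos: [0.583, 0.2075, 0.1645]
ee_rot: [2.023, 0.375, -2.021]
wrist_force: [-0.2, -0.3, -0.1]
finger_gap: 0.0425
```

```bash
python3 look.py k8
```

```text
tcp [0.583  0.2075 0.1645] t 13.25 jawyaw deg -69.04037157864686 slide cm [-5.65  0.    0.1 ] turn [-0.0007 -0.0008  0.0007]
R [[0.001, 0.358, -0.934], [0.001, -0.934, -0.358], [-1.0, -0.001, -0.001]] f [-0.24 -0.26 -0.06] gap 0.0425
```

View pics/k8.png

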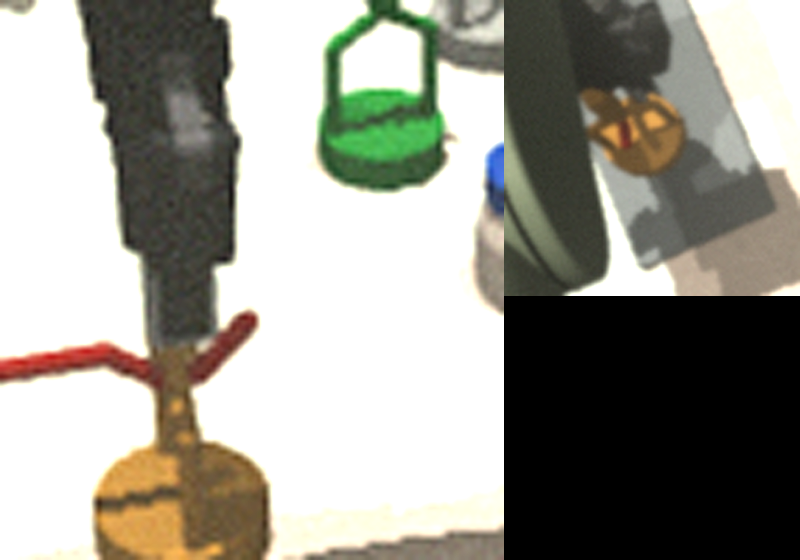

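Released, and it hangs on the hook. Retreating straight up.

{"method": "apply_moves", "body": {"moves": [{"grip":0,"slide":[-1,0,0],"turn":[0,0,0]},{"grip":0,"slide":[-1.5,0,0],"turn":[0,0,0]},{"grip":0,"slide":[-2,0,0],"turn":[0,0,0]},{"grip":0,"slide":[-3,0,0],"turn":[0,0,0]},{"grip":0,"slide":[-3,0,0],"turn":[0,0,0]},{"grip":0,"slide":[-3,0,0],"turn":[0,0,0]},{"grip":0,"slide":[0,0,4],"turn":[0,0,0]},{"grip":0,"slide":[0,0,5],"turn":[0,0,0]},{"grip":0,"slide":[0,0,5],"turn":[0,0,0]},{"grip":0,"slide":[0,0,0],"turn":[0,0,0]},{"grip":0,"slide":[0,0,0],"turn":[0,0,0]},{"grip":0,"slide":[0,0,0],"turn":[0,0,0]}]}}

```text
clock: 14.85
tool_pos: [0.4533, 0.1577, 0.2997]
ee_rot: [2.024, 0.375, -2.021]
wrist_force: [-0.4, 0.9, 0.6]
finger_gap: 0.0426
```

{"method": "apply_moves", "body": {"moves": [{"grip":0,"slide":[0,0,0],"turn":[0,0,0]},{"grip":0,"slide":[0,0,0],"turn":[0,0,0]},{"grip":0,"slide":[0,0,0],"turn":[0,0,0]},{"grip":0,"slide":[0,0,0],"turn":[0,0,0]},{"grip":0,"slide":[0,0,0],"turn":[0,0,0]},{"grip":0,"slide":[0,0,0],"turn":[0,0,0]},{"grip":0,"slide":[0,0,0],"turn":[0,0,0]},{"grip":0,"slide":[0,0,0],"turn":[0,0,0]},{"grip":0,"slide":[0,0,0],"turn":[0,0,0]},{"grip":0,"slide":[0,0,0],"turn":[0,0,0]},{"grip":0,"slide":[0,0,0],"turn":[0,0,0]},{"grip":0,"slide":[0,0,0],"turn":[0,0,0]}]}}

```text
clock: 16.35
tool_pos: [0.4522, 0.1572, 0.2994]
ee_rot: [2.023, 0.375, -2.021]
wrist_force: [0.4, -0.7, 0.4]
finger_gap: 0.0425
```

```bash
python3 - <<'E'
from h import *
a=bot.get_image("side")
for _ in range(4): b=bot.get_image("side")
d=cv2.absdiff(cv2.GaussianBlur(a,(5,5),0),cv2.GaussianBlur(b,(5,5),0))[200:320,240:330];print("maxdiff",d.max())
o=np.zeros((560,800,3),np.uint8);o[:,:504]=cv2.resize(b[180:280,255:345,::-1],(504,560),interpolation=cv2.INTER_CUBIC)
o[:200,504:]=cv2.resize(b[...,::-1],(296,200))
t=bot.get_image("top")[...,::-1];o[200:385,504:]=cv2.resize(t,(296,185))
cv2.imwrite("pics/f1.png",cv2.convertScaleAbs(o,alpha=1.6))
h=cv2.cvtColor(b,cv2.COLOR_RGB2HSV);m=((h[...,0]<6)|(h[...,0]>174))&(h[...,1]>150)&(h[...,2]>60)
ys,xs=np.nonzero(m[:,:320])
for x in (241,253,265,293,297): print(x,ys[xs==x].mean())
print("px per 10mm sink",proj("side",[.6,.214,.204])-proj("side",[.6,.214,.194]))
E
```

```text
maxdiff 4
241 248.0
253 246.0
265 244.0
293 nan
297 238.0
px per 10mm sink [-0.32587861 -4.47217529]<stdin>:11: RuntimeWarning: Mean of empty slice.
  ret = ret.dtype.type(ret / rcount)
```

View pics/f1.png

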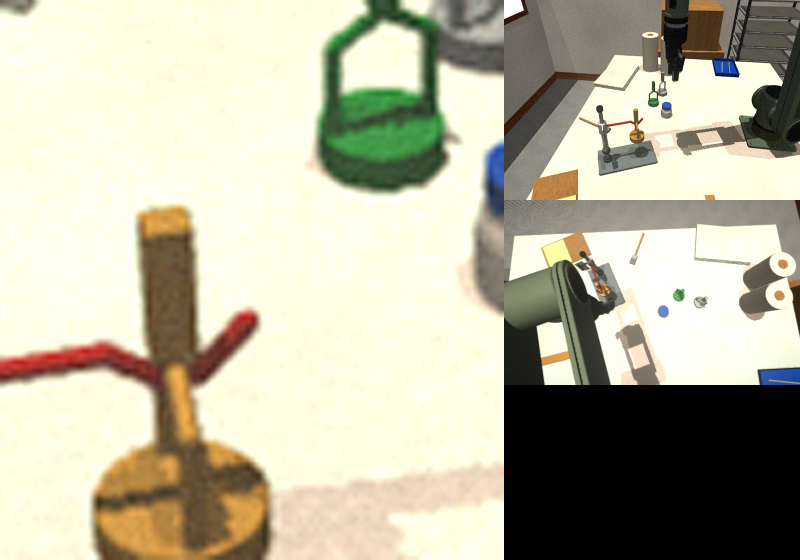

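The weight hangs upright in the hook dip (crop 175,375) and nothing moves between pictures. The hook has sunk about 11 px, or roughly 25 mm, the gripper is clear, and the steel weight stands where it was. Handing in.

```bash
python3 -c "
from station import bot
print(bot.job_done())"
```

```text
the job is handed in; nothing more can be done
None
```

I gripped the brass weight, lifted it clear of the table and threaded its bail over the hook tip. I lowered it until the wrist force was about 0 N, let go, and backed away. I handed the job in at about 17 s; no verdict was reported.

**Last checks:**
- **Weight:** it hangs upright on the lowest part of the hook, and pictures taken over about 0.2 s show no movement.
- **Scale:** the hook has sunk about 25 mm in the side picture. That agrees with the roughly 4.7 N felt while lifting, about 0.48 kg or 23.5 mm.
- **Surroundings:** the gripper was about 14 cm back from the weight, touching nothing. The steel weight, green look-alike and jar look unmoved by eye; I did not measure the steel weight again.

**One disagreement:** the open fingertips were about 43 mm above the reported TCP height, where the description implied 13 mm. Both cameras agreed, so I set the grasp height from the pictures.

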